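# Load the test-tile carrier and snap its hold-down over the pile

## Robot

A 6-joint arm with a two-finger parallel gripper is mounted at the origin on a cart in front of the work surface, level with it; the furniture and walls round the work are solid. World frame = base frame: x ahead of the robot, y to its left, z up, the work surface at z = 0. Lengths are in m, angles in rad, forces in N, time in s.
With the tool pointing down it reaches from about 0.325 to 1 m from the base axis. Payload 5.1 kg.
Tool frame: the origin (TCP) lies at the very end of the fingers, on their centre line; the grasp point (between the pads) lies 19 mm behind it; z points along the fingers, y is the line along which they close (so a half turn about z gives the same grasp; the last joint's range is limited). The gripper opens to 85 mm and grips with 20 to 120 N. Pads are 22 mm wide; open, the fingers measure 114 mm over their backs; the gripper's body (76 mm by 85 mm) begins 54 mm behind the grasp point. The pads swing forward as they close: fully open they stand 13 mm farther back than shut.
Start: joints at [-1.276, 0.124, 1.65, -0, 1.367, -0.083], TCP at [0.24, -0.604, 0.231] pointing down, gripper open.
Joint ranges: [-2.61, 2.61], [-1.02, 2.33], [0.03, 2.71], [-1.35, 4.49], [0.32, 2.68], [-2.91, 2.91]. Speed limits (rad/s): [2.57, 2.57, 3.14, 3.14, 3.14, 3.14].

## Interface

Orientations are given as a unit quaternion [w, x, y, z].
In Python, from workcell import get_state, viewer, r, finder gives the robot as it stands.
- The arm moves only by the tool servo_tool, never from a script. Its argument "series" is a list of rows, each a list of 2 entries, a list of its own where there are three numbers: the shift along the world's x, y, z in units of 0.3 m (1.0 is 0.3 m), then the turn, a rotation vector about the world's x, y, z in units of pi/4 rad (1.0 is pi/4 rad). In form: [[[dx, dy, dz], [rx, ry, rz]], ...]. A call has 1 to 10 rows; each row is the pose to reach, as a shift and turn from the pose commanded when the call began; what a row does not reach only later rows make up. A row lasts 1/12 s, in which the tool goes at most 41.7 mm and 7.16 degrees, less where a joint would pass 70% of its speed; a pose out of reach is approached as far as the arm can. A call with a number of a shift or a turn outside -1 to 1 is refused whole. A call with a gripper value outside its range is refused whole. "grip" is the opening, from 0 (shut) to 1 (fully open), set as the call begins (left out, the last holds). The fingers move at their own pace and stop on an object; "newtons" is the grip in N (left out, the last holds). Time passes only in rows, so rows that repeat a pose let the fingers close. It gives the time, the measured TCP pose, the force, the opening and the grip force at its end, in the units of the state.
- get_state(): the state, without advancing time (a new reading comes with each control period).
- viewer.camera(name): name is "scene" or "top"; returns a dict with "image" (400x640x3 uint8, blue, green, red), "fx", "fy", "cx", "cy" (pixels), "R" (3x3) and "t" (3): a world point X has camera coordinates R X + t. Camera axes: x right, y down, z forward; pixel columns grow to the right and rows downward; lengths in m; the calibration is good to about 2 mm. A picture is of the moment at which its call begins. There is no depth.
- r.finish_job(): hands the job in; it is judged then, once.
Trained networks look in a picture, given as the dict that the camera call returned (one of the last four; its "shot" number tells which), for a name from the list of things; names that differ only in an ending like _2 or _b are one class to them, and where a whole thing is asked for, a point or a joint stands for the part that bears it (a point fixed in the world has none). Each returns a list of dicts, best first, with "conf" (0 to 1); they miss things now and then, are a little off and sometimes report something else, mostly with a low value. They report only what shows in the picture. A call takes as long as a camera call. They do not tell look-alikes from the thing itself.
- finder.recognise(name, picture): "bbox" ([centre column, centre row, width, height] in pixels, round what is visible of it).
- finder.masks_of(name, picture): "mask" (400x640 bool, what is visible of it) and "bbox" ([centre column, centre row, width, height] in pixels, round what is visible of it).
- finder.pinpoint(name, picture): "uv" ([column, row] in pixels: a listed point, or the origin of a listed thing).
The state is a dict: "time_s": time; "qpos": joint angles; "joint_vel": joint speeds; "effort": joint torques, N m; "ee_pos": TCP position; "eef_rot": TCP orientation; "contact_force": force on the tool from outside, world axes, zero at the start; "ft_torque": the same for the moment, N m; "opening": opening from 0.0 (shut) to 1.0 (fully open); "gripper_force": force on a finger pad.
Only numpy, scipy, OpenCV 4.12 (cv2) and the standard library are available. Lean on these libraries where they do the work, as an engineer would, in place of code of your own. Each camera call takes 0.05 s, during which the arm holds its last target. There are 200 camera calls.

## Task

Load the tile carrier for the kiln: push the sprung hold-down over its dead point so that it snaps open, pile all the loose test tiles flat and squarely on the raised grey deck between its corner guides, then push the hold-down back over so that it snaps shut and its pad presses on the pile. The pile must still be square at the end; leave the scraper, cutter ring and pebble where they lie.

Things in the scene. Friction and masses are not known exactly. Their poses are not given: they have to be found in the camera images.
- carrier: Tile carrier, fixed to the table: aluminium plate 160 (x) x 230 (y) x 4 mm, from y = -100 to +130. Raised grey deck 46 x 72 mm near the +y end; two 8 mm steel cheeks (x = +-16, y = -63 to -27, 84 mm high) carry the hold-down's shaft. Origin: on the table under the plate; x across it, y along it from shaft to deck, z up.
- deck (a point): Centre of the deck's top, 22 mm above the table, at (0, 70, 22) mm in the carrier's frame; axes as the carrier's. Tiles are piled here with their 76 mm length along y, inside four corner guides of 3 mm sheet steel, 79 mm high with flared tops, that leave them 4 mm of play on every side. Between the guides the x sides are open for |y| < 24 mm from the centre, the y ends for |x| < 14 mm, down to the plate 18 mm below the deck's top.
- hold_down (a joint): Sprung hold-down about its shaft, rad. 0: shut at its stop, as at the start; 2.0: open at the other stop. Dead point 1.0: the spring drives it from there to the nearer stop (0.4 Nm at a stop, plus some weight; damped, swings over in about a second). Opening turns arm and handle up and over from the deck end to the -y end. Shut on 3 / 4 / 5 tiles it rests on the top one at about 0.2 / 0.3 / 0.4.
- handle (a point): Middle of the black grip of the crank handle: a bar along x, 18 mm thick, 68 mm long, on a 110 mm rod that turns in the plane x = 58 mm. 0.57 rad above the level towards +y at joint 0 (134 mm high), upright near 1.0 (185 mm), 0.57 rad above the level towards -y at 2.0. Push it from the deck side to open, from the other side to shut, 10 to 15 N, following its arc.
- shaft (a point): Point on the hold-down's axis in the plane of the handle rod, at (58, -45, 75) mm in the carrier's frame.
- pad (a point): Underside of the hold-down's round rubber pad (24 mm), under the end of the pad arm: a 12 mm bar, 115 mm long, that turns about the shaft in the plane x = 0, beside the handle. 4 mm above the bare deck at joint 0; the arm stands just past upright, clear of the deck, at joint 2.0.
- scraper: Bystander: scraper with wooden back, 71 x 117 x 9 mm, lying loose. Origin: centre of its underside.
- cutter_ring: Bystander: metal cutter ring, 70 mm across, 32 mm high, loose. Origin: centre of its underside.
- pebble: Bystander: flat pebble, 28 x 60 x 14 mm, loose. Origin: centre of its underside.
- tile_0: Terracotta glaze test tile, 50 x 76 x 9 mm, 70 g or so, half of its upper face glazed white; all tiles are alike and which way round one lies in the pile does not matter. Lies flat on the table at the start. Origin: centre of its underside; x across the 50 mm width, y along the 76 mm length, z up. May be absent (None).
- tile_1: Terracotta glaze test tile, 50 x 76 x 9 mm, 70 g or so, half of its upper face glazed white; all tiles are alike and which way round one lies in the pile does not matter. Lies flat on the table at the start. Origin: centre of its underside; x across the 50 mm width, y along the 76 mm length, z up. May be absent (None).
- tile_2: Terracotta glaze test tile, 50 x 76 x 9 mm, 70 g or so, half of its upper face glazed white; all tiles are alike and which way round one lies in the pile does not matter. Lies flat on the table at the start. Origin: centre of its underside; x across the 50 mm width, y along the 76 mm length, z up. May be absent (None).
- tile_3: Terracotta glaze test tile, 50 x 76 x 9 mm, 70 g or so, half of its upper face glazed white; all tiles are alike and which way round one lies in the pile does not matter. Lies flat on the table at the start. Origin: centre of its underside; x across the 50 mm width, y along the 76 mm length, z up. May be absent (None).
- tile_4: Terracotta glaze test tile, 50 x 76 x 9 mm, 70 g or so, half of its upper face glazed white; all tiles are alike and which way round one lies in the pile does not matter. Lies flat on the table at the start. Origin: centre of its underside; x across the 50 mm width, y along the 76 mm length, z up. May be absent (None).
Mind the look-alikes: they are no part of the job. What is shaped like the tile_1 but green is not meant.

How it is judged:
On the way, in this order (a step that is already met when the one before it is completed fails the run):
1. the hold-down has snapped fully open (value of joint hold_down above 1.9 rad), for 0.2 s.
2. all tiles are piled squarely on the deck and released, the hold-down still open (horizontal distance between each of tile_0, tile_1, tile_2, tile_3, tile_4 and deck below 0.008 m and angle between the y axis of each of tile_0, tile_1, tile_2, tile_3, tile_4 and the y axis of deck, either way round below 0.13 rad and angle between the z axis of each of tile_0, tile_1, tile_2, tile_3, tile_4 and the z axis of deck, either way round below 0.08 rad and height (world z) of each of tile_0, tile_1, tile_2, tile_3, tile_4 below 0.065 m and linear speed of each of tile_0, tile_1, tile_2, tile_3, tile_4 below 0.02 m/s and contact force between the fingers and tile_0 below 0.1 N and contact force between the fingers and tile_1 below 0.1 N and contact force between the fingers and tile_2 below 0.1 N and contact force between the fingers and tile_3 below 0.1 N and contact force between the fingers and tile_4 below 0.1 N and value of joint hold_down above 1.9 rad), for 0.3 s.
3. the hold-down has snapped shut and presses on the pile (value of joint hold_down below 0.6 rad and (contact force between hold_down and tile_0 above 0.8 N or contact force between hold_down and tile_1 above 0.8 N or contact force between hold_down and tile_2 above 0.8 N or contact force between hold_down and tile_3 above 0.8 N or contact force between hold_down and tile_4 above 0.8 N)), for 0.3 s.
At the end, for the whole second after the job is handed in: Every tile present lies flat in one pile on the deck, its centre within 8 mm of the deck's centre seen from above and its length within 0.13 rad of the deck's, at rest and released; the hold-down is shut (joint under 0.6 rad) and its pad presses on the top tile (over 0.8 N) (all of step 3 and horizontal distance between each of tile_0, tile_1, tile_2, tile_3, tile_4 and deck below 0.008 m and angle between the y axis of each of tile_0, tile_1, tile_2, tile_3, tile_4 and the y axis of deck, either way round below 0.13 rad and angle between the z axis of each of tile_0, tile_1, tile_2, tile_3, tile_4 and the z axis of deck, either way round below 0.08 rad and height (world z) of each of tile_0, tile_1, tile_2, tile_3, tile_4 below 0.065 m and linear speed of each of tile_0, tile_1, tile_2, tile_3, tile_4 below 0.02 m/s and contact force between the fingers and tile_0 below 0.1 N and contact force between the fingers and tile_1 below 0.1 N and contact force between the fingers and tile_2 below 0.1 N and contact force between the fingers and tile_3 below 0.1 N and contact force between the fingers and tile_4 below 0.1 N); the robot touches nothing.
It fails at once if the scraper is pushed more than 3 cm from its place (distance of scraper from where it was at the start of the episode above 0.03 m).
It fails at once if the cutter ring is pushed more than 3 cm from its place (distance of cutter_ring from where it was at the start of the episode above 0.03 m).
It fails at once if the pebble is pushed more than 3 cm from its place (distance of pebble from where it was at the start of the episode above 0.03 m).
Of tile_0, tile_1, tile_2, tile_3, tile_4 only 3 to 5 are there at a start; the rules pass over those that are not, and their reading is None.
At some moment in a run one of tile_0, tile_1, tile_2, tile_3, tile_4 may be knocked a few centimetres aside while the robot is not near it.
Once in a run the grip may slacken for a moment while it holds something.
It also fails if it takes over 210 s, if anything falls off the work surface, if the arm or the gripper's body presses on something with over 40 N, if the wrist force passes 120 N, or if a joint passes its speed limit or range.

## Working session

There is one attempt and no reset: what is moved stays moved. The work goes in short steps, Python scripts to look and compute and a tool call to move; the robot and the scene stay as the last step left them, time stands still between calls to the robot, and variables do not carry over. Pictures are saved under pics/ and viewed, at most 14 in all, crops included, and the job is handed in when it is done.

Besides the shell and the picture viewer there is one more tool, called after "Call:" as name([rows], argument=value, ...), one row to a line, values as JSON. servo_tool: Moves the arm, as the interface text tells. Its arguments: {"type":"object","properties":{"series":{"type":"array"},"grip":{"type":"number"},"newtons":{"type":"number"}},"required":["series"]}

```bash
mkdir -p pics; ls; cat > h.py <<'E'
import numpy as np,cv2
from workcell import get_state,viewer,r,finder
def ray(p,uv,z):
    R=np.array(p["R"]);t=np.array(p["t"]);c=-R.T@t
    d=R.T@np.array([(uv[0]-p["cx"])/p["fx"],(uv[1]-p["cy"])/p["fy"],1])
    return c+d*(z-c[2])/d[2]
def proj(p,X):
    q=np.array(p["R"])@np.array(X)+np.array(p["t"]);return p["fx"]*q[0]/q[2]+p["cx"],p["fy"]*q[1]/q[2]+p["cy"]
def tilepose(p,mask,z):
    c=max(cv2.findContours(mask.astype(np.uint8),0,1)[0],key=cv2.contourArea)[:,0]
    w=np.array([ray(p,u,z)[:2] for u in c],np.float32)*1000
    (x,y),(a,b),g=cv2.minAreaRect(w)
    if a>b: g+=90   # g: direction of short side
    return x/1000,y/1000,min(a,b),max(a,b),(g+90)%180  # yaw of long axis deg
E
python3 - <<'E'
from h import *
for n in ["top","scene"]:
    p=viewer.camera(n);cv2.imwrite(f"pics/{n}0.png",p["image"])
    print(n,"cam at",-np.array(p["R"]).T@np.array(p["t"]),p["fx"])
    for k in finder.masks_of("tile_0",p):
        print("tile",round(k["conf"],2),np.round(k["bbox"]),np.round(tilepose(p,k["mask"],0.009),3), p["image"][k["mask"]].mean(0).round())
    for nm,z in [("deck",.022),("handle",.134),("shaft",.075),("carrier",0),("pad",.026),("scraper",0),("cutter_ring",0),("pebble",0)]:
        for k in finder.pinpoint(nm,p)[:2]: print(nm,round(k["conf"],2),np.round(k["uv"],1),ray(p,k["uv"],z).round(3))
print(get_state())
E
```

```text
pics
top cam at [ 0.29361612 -0.02453629  1.41364494] 434.0208269386821
tile 0.74 [408. 142.  13.  16.] [  0.755  -0.316  50.45   77.857 170.748] [ 67. 139.  53.]
tile 0.72 [343. 230.  25.  21.] [ 4.68000e-01 -7.40000e-02  5.30650e+01  7.76300e+01  1.02734e+02] [138. 160. 200.]
tile 0.65 [419. 262.  26.  27.] [ 0.361 -0.328 48.24  74.49  32.575] [ 68. 143.  51.]
tile 0.64 [336. 182.  21.  18.] [ 6.3000e-01 -7.3000e-02  5.1052e+01  7.5154e+01  8.4048e+01] [140. 161. 200.]
tile 0.61 [387. 226.  23.  16.] [ 0.479 -0.229 49.25  75.093 99.999] [139. 162. 201.]
tile 0.57 [380. 187.  23.  20.] [ 0.603 -0.208 50.784 75.688 93.169] [136. 161. 199.]
deck 0.9 [238.2 204.5] [0.556 0.255 0.022]
handle 0.85 [245.3 185.2] [0.594 0.212 0.134]
shaft 0.98 [275.5 196.8] [0.568 0.127 0.075]
shaft 0.48 [341.7 230.3] [ 0.457 -0.078  0.075]
carrier 0.6 [258.7 218.6] [0.511 0.191 0.   ]
carrier 0.44 [341.4 230.9] [ 0.464 -0.08   0.   ]
pad 0.71 [238.6 209.9] [0.537 0.253 0.026]
scraper 0.79 [423.1 185.3] [ 0.61  -0.356  0.   ]
cutter_ring 0.68 [340.4 149.3] [ 0.742 -0.085  0.   ]
scene cam at [-0.05516308  
[... 1055 characters left out ...]
'time_s': 1.0, 'qpos': array([-1.27559232e+00,  1.23755054e-01,  1.65026392e+00, -1.75054047e-05,
        1.36750262e+00, -8.25985915e-02]), 'joint_vel': array([-0.0034262 , -0.00013583,  0.00061242, -0.0009866 , -0.00159616,
       -0.00028328]), 'effort': array([ 2.58617685e-03, -4.23604274e+01, -3.65764546e+01,  1.37625475e-04,
        4.82082214e-04,  1.11305124e-05]), 'ee_pos': array([ 0.23974149, -0.60417499,  0.23137269]), 'eef_rot': array([ 3.62430250e-05,  9.82210809e-01,  1.87781587e-01, -4.75387504e-06]), 'contact_force': array([-0.3197501 ,  0.39302462, -0.57874366]), 'ft_torque': array([ 0.02236934,  0.03825685, -0.03839508]), 'gripper_force': 0.0, 'opening': 1.0015752014119441}
```

```bash
python3 - <<'E'
import cv2
a=cv2.imread("pics/top0.png")[110:310,190:456];cv2.imwrite("pics/a.png",cv2.resize(a,(798,600),interpolation=cv2.INTER_CUBIC))
a=cv2.imread("pics/scene0.png")[150:350,190:456];cv2.imwrite("pics/b.png",cv2.resize(a,(798,600),interpolation=cv2.INTER_CUBIC))
E
```

```text
(no output)
```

View pics/a.png

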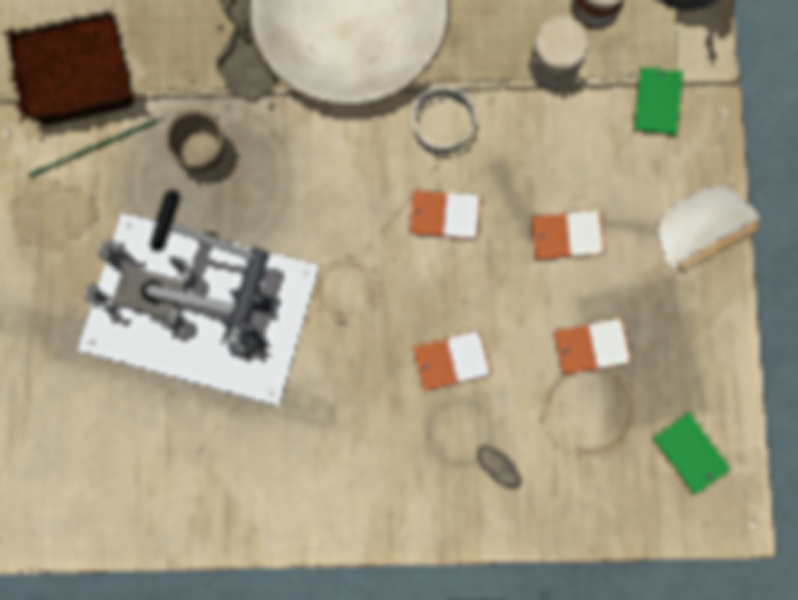

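View pics/b.png

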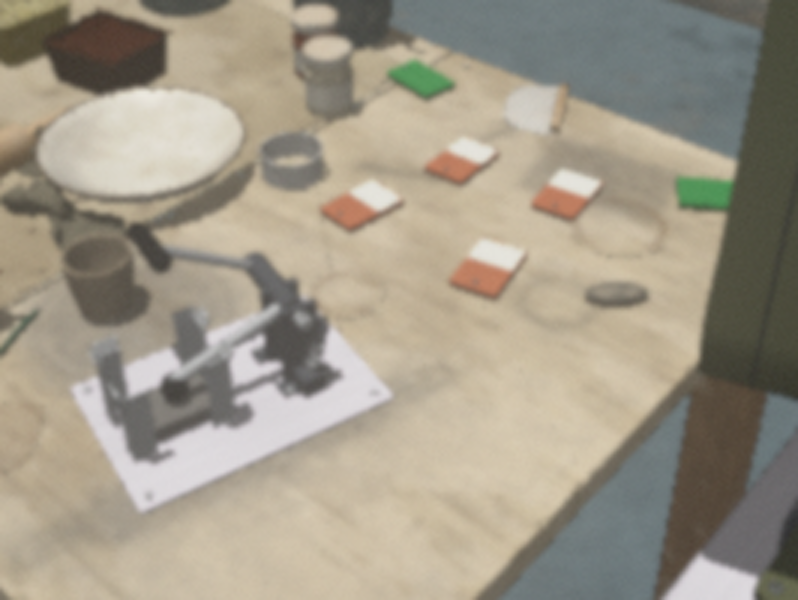

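Four orange/white tiles (crop right-middle), two green decoys, carrier at left with handle on its far (+x) side and a mug just beyond the handle at crop (200,140). Now the exact carrier pose.

```bash
python3 - <<'E'
from h import *
from scipy.optimize import minimize
p=viewer.camera("top");s=viewer.camera("scene")
im=p["image"].astype(int)
m=((im.min(2)>185)&(im.max(2)-im.min(2)<35)).astype(np.uint8)
m[:, :215]=0;m[:,300:]=0;m[:175]=0;m[255:]=0
c=np.vstack([k for k in cv2.findContours(m,0,1)[0] if cv2.contourArea(k)>15])[:,0]
w=np.array([ray(p,u,0.004)[:2] for u in c],np.float32)*1000
(x,y),(a,b),g=cv2.minAreaRect(w);print("plate",x,y,a,b,g)
for yaw in [np.radians(g),np.radians(g-90)]:
    yaw=(yaw+np.pi/2)%np.pi-np.pi/2
    if abs(yaw)<.6:
        ey=np.array([-np.sin(yaw),np.cos(yaw)]);o=np.array([x,y])/1000-0.015*ey
        ex=np.array([np.cos(yaw),np.sin(yaw)])
        print("yaw",yaw,"origin",o,"deck",o+.07*ey,"shaft",o+.058*ex-.045*ey)
        for nm,pc in [("deck",(0,.07,.022)),("handle",(.058,-.045+.11*np.cos(.57),.134)),("shaft",(.058,-.045,.075)),("pad",(0,.07,.026))]:
            X=np.array([*(o+pc[0]*ex+pc[1]*ey),pc[2]])
            for q in (p,s):
                k=finder.pinpoint(nm,q); print(nm,X.round(3),np.round(proj(q,X),1),np.round(k[0]["uv"],1) if k else None)
cv2.imwrite("pics/m.png",cv2.resize(np.hstack([p["image"][165:265,205:310],cv2.cvtColor(m*255,8)[165:265,205:310]]),None,fx=3.5,fy=3.5))
cv2.imwrite("pics/sc.png",s["image"])
E
```

```text
plate 532.9110107421875 200.32745361328125 228.91281127929688 159.05459594726562 73.3692626953125
yaw -0.29026112300104434 origin [0.52861797 0.18595492] deck [0.54865214 0.25302676] shaft [0.57131268 0.12623756]
deck [0.549 0.253 0.022] [238.9 206.7] [240.6 204. ]
deck [0.549 0.253 0.022] [246.3 282.8] [243.3 281.6]
handle [0.598 0.215 0.134] [244.3 184. ] [244.5 187.2]
handle [0.598 0.215 0.134] [240.1 231.9] [237.9 232.3]
shaft [0.571 0.126 0.075] [275.7 195.7] [273.6 197.9]
shaft [0.571 0.126 0.075] [275.7 238. ] [394.1 247. ]
pad [0.549 0.253 0.026] [238.6 206.5] [240.9 206.1]
pad [0.549 0.253 0.026] [246.1 281.6] [249.4 280.4]
```

View pics/m.png

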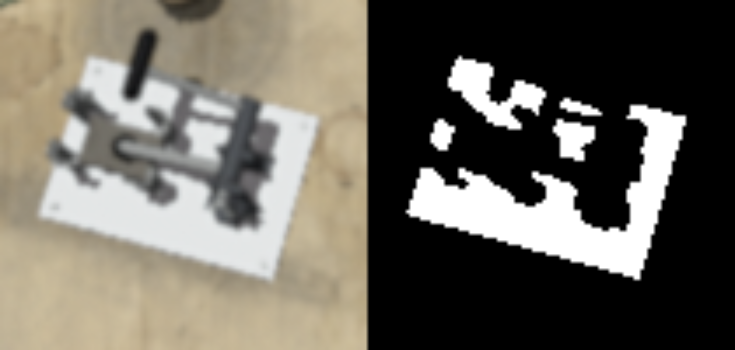

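View pics/sc.png

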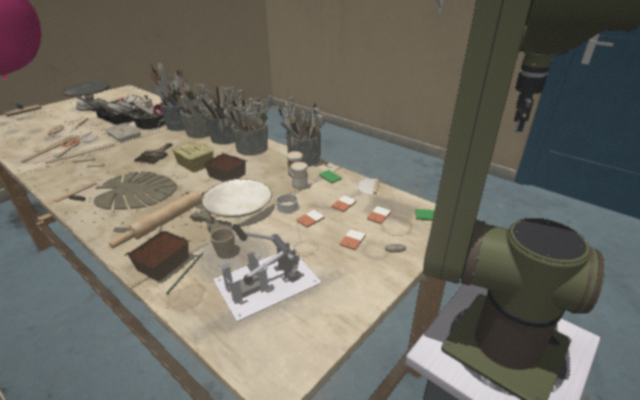

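```bash
cat >> h.py <<'E'
from scipy.spatial.transform import Rotation as Ro
def go(tx,ty,tz,yaw=None):
    s=get_state();q=np.array(s["eef_rot"]);Rm=Ro.from_quat([*q[1:],q[0]])
    d=(np.array([tx,ty,tz])-s["ee_pos"])
    y=Rm.as_matrix()[:,1];cur=np.arctan2(y[1],y[0]);out=None
    if yaw is not None:
        dy=(yaw-cur+np.pi/2)%np.pi-np.pi/2
        tgt=Ro.from_euler("z",cur+dy-np.pi/2)*0 if False else None
        # desired: tool z down exactly, tool y at cur+dy
        a=cur+dy;Y=np.array([np.cos(a),np.sin(a),0]);Z=np.array([0,0,-1.]);X=np.cross(Y,Z)
        out=((Ro.from_matrix(np.c_[X,Y,Z])*Rm.inv()).as_rotvec()/(np.pi/4)).round(3)
    print("shift",(d/0.3).round(3),"turn",out,"cur",s["ee_pos"].round(4),"yaw",round(cur,3),"F",s["contact_force"].round(1),"t",round(s["time_s"],2))
def tiles(p,z=0.009):
    o=[]
    for k in finder.masks_of("tile_0",p):
        b,g,rr=p["image"][k["mask"]].mean(0)
        if g>rr or k["conf"]<.3: continue
        T=tilepose(p,k["mask"],z);v,u=np.nonzero(k["mask"]);c=ray(p,(u.mean(),v.mean()),z)
        yw=np.radians(T[4]-90)
        o.append((c[0],c[1],yw,T[2],T[3]));print("tile",np.round(o[-1],4),"conf",round(k["conf"],2))
    return o
E
python3 - <<'E'
from h import *
p=viewer.camera("top");im=p["image"].astype(int)
m=((im.min(2)>185)&(im.max(2)-im.min(2)<35)).astype(np.uint8)
m[:,:215]=0;m[:,300:]=0;m[:175]=0;m[255:]=0
# bottom edge: lowest mask pixel per column ; right edge: rightmost per row ; subpixel ignored
B=[(u,np.nonzero(m[:,u])[0].max()+.5) for u in range(225,284)]
Rr=[(np.nonzero(m[v])[0].max()+.5,v) for v in range(201,240)]
for n,e in(("bottom",B),("right",Rr)):
    w=np.array([ray(p,u,.004)[:2] for u in e],np.float32)
    vx,vy,x,y=cv2.fitLine(w,cv2.DIST_HUBER,0,.002,.001).ravel()
    print(n,"angle",np.degrees(np.arctan2(vy,vx)),x,y)
tiles(p)
a=-0.275;c=np.array([.598,.215])
go(.598+.06*.27,.215+.06*.96,.20,a)
for k in finder.pinpoint("handle",p)[:1]:print(ray(p,k["uv"],.134))
# mug
print("mug",ray(p,(256.7,156.7),.08))
E
```

```text
bottom angle 73.24028 0.45176214 0.20655914
right angle -16.538353 0.5095622 0.08779037
tile [ 6.29400e-01 -7.31000e-02 -1.11600e-01  5.07348e+01  7.56629e+01] conf 0.92
tile [ 6.03600e-01 -2.09100e-01  3.89000e-02  4.85054e+01  7.49477e+01] conf 0.82
tile [ 4.67600e-01 -7.59000e-02  2.23200e-01  4.91277e+01  7.60680e+01] conf 0.71
shift [ 1.248  2.923 -0.104] turn [-0.    -0.     1.169] cur [ 0.2397 -0.6042  0.2313] yaw -1.193 F [-0.8  0.8  0.5] t 1.6
[0.59841146 0.21958311 0.134     ]
mug [0.69910337 0.18621146 0.08      ]
```

Call:
servo_tool([
  [[0.42, 0.97, 0], [0, 0, 0.4]],
  [[0.42, 0.97, 0], [0, 0, 0.4]],
  [[0.42, 0.97, 0], [0, 0, 0.4]],
  [[0.42, 0.97, 0], [0, 0, 0.4]],
  [[0.42, 0.97, 0], [0, 0, 0.4]],
  [[0.42, 0.97, 0], [0, 0, 0.4]],
  [[0.42, 0.97, 0], [0, 0, 0.4]],
  [[0.42, 0.97, 0], [0, 0, 0.4]],
], grip=0)

```text
time_s: 2.32
ee_pos: [0.3665, -0.3101, 0.2315]
eef_rot: [-0.0, 0.94, 0.34, 0.001]
contact_force: [0.3, -1.3, 0.3]
opening: -0.002
gripper_force: 0.0
```

Call:
servo_tool([
  [[0.42, 0.97, 0], [0, 0, 0.4]],
  [[0.42, 0.97, 0], [0, 0, 0.4]],
  [[0.42, 0.97, 0], [0, 0, 0.4]],
  [[0.42, 0.97, 0], [0, 0, 0.4]],
  [[0.42, 0.97, 0], [0, 0, 0.4]],
  [[0.42, 0.97, 0], [0, 0, 0.4]],
  [[0.42, 0.97, 0], [0, 0, 0.4]],
  [[0.42, 0.97, 0], [0, 0, 0.4]],
])

```text
time_s: 2.98
ee_pos: [0.4925, -0.0188, 0.2317]
eef_rot: [-0.0, 0.875, 0.483, 0.001]
contact_force: [-0.1, -0.1, 0.5]
opening: 0.001
gripper_force: 0.0
```

Call:
servo_tool([
  [[0.42, 0.97, 0], [0, 0, 0.37]],
  [[0.42, 0.97, 0], [0, 0, 0.37]],
  [[0.42, 0.97, 0], [0, 0, 0.37]],
  [[0.42, 0.97, 0], [0, 0, 0.37]],
  [[0.42, 0.97, 0], [0, 0, 0.37]],
  [[0.42, 0.97, 0], [0, 0, 0.37]],
  [[0.42, 0.97, 0], [0, 0, 0.37]],
  [[0.42, 0.97, 0], [0, 0, 0.37]],
  [[0.42, 0.97, 0], [0, 0, 0.37]],
])

```text
time_s: 3.73
ee_pos: [0.6185, 0.2733, 0.2306]
eef_rot: [-0.001, 0.796, 0.606, 0.0]
contact_force: [-1.4, -0.5, 0.2]
opening: 0.0
gripper_force: 0.0
```

```bash
python3 - <<'E'
from h import *
go(.598+.05*.287,.215+.05*.958,.115,-.291)
p=viewer.camera("top");tiles(p)
E
```

```text
shift [-0.021 -0.035 -0.385] turn [-0.002  0.    -0.027] cur [0.6185 0.2733 0.2306] yaw -0.27 F [-1.4 -0.5  0.2] t 3.73
tile [ 0.4793 -0.227   0.1194 46.6473 73.3043] conf 0.85
tile [ 0.4671 -0.0776  0.2232 50.7008 76.3339] conf 0.62
tile [ 6.02100e-01 -2.08300e-01  4.79000e-02  5.05547e+01  7.54811e+01] conf 0.61
```

Call:
servo_tool([
  [[-0.01, -0.018, -0.13], [0, 0, -0.027]],
  [[-0.02, -0.035, -0.26], [0, 0, -0.027]],
  [[-0.02, -0.035, -0.385], [0, 0, -0.027]],
  [[-0.02, -0.035, -0.385], [0, 0, -0.027]],
  [[-0.02, -0.035, -0.385], [0, 0, -0.027]],
])

```text
time_s: 4.25
ee_pos: [0.6098, 0.2566, 0.1136]
eef_rot: [-0.001, 0.804, 0.595, -0.003]
contact_force: [-0.9, -0.4, 0.8]
opening: 0.001
gripper_force: 0.0
```

Call:
servo_tool([
  [[-0.014, -0.048, 0], [0, 0, 0]],
  [[-0.024, -0.08, 0], [0, 0, 0]],
  [[-0.034, -0.112, 0.02], [0, 0, 0]],
  [[-0.043, -0.144, 0.04], [0, 0, 0]],
  [[-0.053, -0.176, 0.065], [0, 0, 0]],
])

```text
time_s: 4.67
ee_pos: [0.6015, 0.2136, 0.1469]
eef_rot: [-0.003, 0.804, 0.595, 0.014]
contact_force: [1.1, 23.3, 17.2]
opening: 0.006
gripper_force: 11.2
```

```bash
python3 - <<'E'
from h import *
go(.5713+.02*.287,.126+.02*.958,.165,-.291)
p=viewer.camera("top");s=viewer.camera("scene")
cv2.imwrite("pics/c.png",np.hstack([cv2.resize(q["image"][a:a+130,b:b+130],(400,400),interpolation=2) for q,a,b in((p,140,200),(s,180,200))]))
E
```

```text
shift [-0.081 -0.228  0.06 ] turn [-0.026  0.024  0.007] cur [0.6015 0.2136 0.1469] yaw -0.296 F [ 1.1 23.3 17.2] t 4.67
```

View pics/c.png

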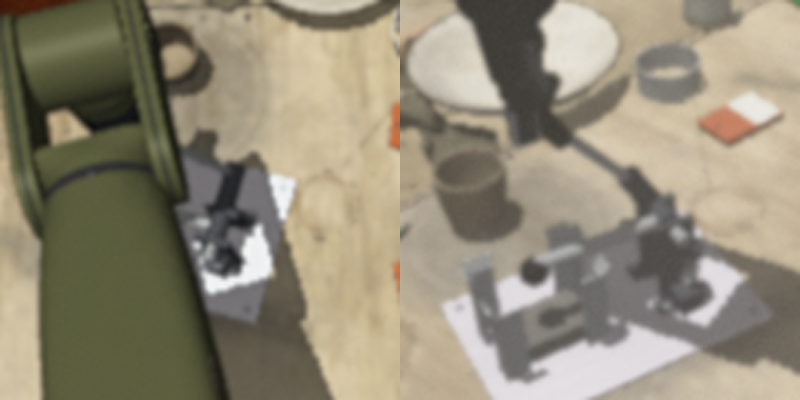

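Call:
servo_tool([
  [[-0.01, -0.03, 0.06], [0, 0, 0]],
  [[-0.02, -0.065, 0.085], [0, 0, 0]],
  [[-0.03, -0.1, 0.1], [0, 0, 0]],
  [[-0.04, -0.135, 0.112], [0, 0, 0]],
  [[-0.05, -0.17, 0.12], [0, 0, 0]],
  [[-0.06, -0.2, 0.125], [0, 0, 0]],
  [[-0.07, -0.235, 0.127], [0, 0, 0]],
  [[-0.075, -0.25, 0.127], [0, 0, 0]],
])

```text
time_s: 5.43
ee_pos: [0.5725, 0.1284, 0.1732]
eef_rot: [0.0, 0.804, 0.595, -0.001]
contact_force: [-0.3, -0.3, 0.0]
opening: 0.001
gripper_force: 0.0
```

Call:
servo_tool([
  [[-0.01, -0.03, 0], [0, 0, 0]],
  [[-0.02, -0.06, 0], [0, 0, 0]],
  [[-0.02, -0.06, 0], [0, 0, 0]],
])

```text
time_s: 5.68
ee_pos: [0.5664, 0.1109, 0.1724]
eef_rot: [-0.0, 0.804, 0.595, -0.001]
contact_force: [-0.5, 0.3, -0.4]
opening: 0.001
gripper_force: 0.0
```

Call:
servo_tool([
  [[0, 0, 0.12], [0, 0, 0]],
  [[0, 0, 0.24], [0, 0, 0]],
  [[-0.1, -0.2, 0.24], [0, 0, 0.15]],
  [[-0.2, -0.4, 0.24], [0, 0, 0.3]],
  [[-0.33, -0.62, 0.2], [0, 0, 0.65]],
  [[-0.33, -0.62, 0.2], [0, 0, 0.65]],
  [[-0.33, -0.62, 0], [0, 0, 0.65]],
  [[-0.33, -0.62, -0.1], [0, 0, 0.65]],
  [[-0.33, -0.62, -0.1], [0, 0, 0.65]],
  [[-0.33, -0.62, -0.1], [0, 0, 0.65]],
], grip=1)

```text
time_s: 6.52
ee_pos: [0.4632, -0.0737, 0.1368]
eef_rot: [-0.005, 0.628, 0.778, -0.003]
contact_force: [-1.3, 0.5, -0.4]
opening: 0.998
gripper_force: 0.0
```

```bash
python3 - <<'E'
from h import *
p=viewer.camera("scene");tiles(p)
p=viewer.camera("top");tiles(p)
cv2.imwrite("pics/d.png",cv2.resize(p["image"][110:310,190:456],(798,600),interpolation=2))
go(.4675,-.0767,.03,.223)
E
```

```text
tile [ 0.4749 -0.2232  0.1338 52.2877 80.0358] conf 0.75
tile [ 4.63800e-01 -6.89000e-02  2.80300e-01  5.36631e+01  8.87969e+01] conf 0.68
tile [ 5.98300e-01 -2.00700e-01  4.60000e-02  5.59603e+01  8.60471e+01] conf 0.57
tile [ 6.22800e-01 -6.41000e-02 -8.64000e-02  5.60202e+01  8.39281e+01] conf 0.56
tile [ 0.6314 -0.0757 -0.1194 50.317  75.4973] conf 0.85
tile [ 4.79700e-01 -2.29200e-01 -2.33000e-02  4.91926e+01  7.17098e+01] conf 0.85
tile [ 0.4585 -0.0536 -1.1345 27.6614 45.1493] conf 0.62
tile [ 6.03700e-01 -2.07800e-01  4.77000e-02  5.05557e+01  7.50292e+01] conf 0.6
shift [-0.009 -0.011 -0.386] turn [0.001 0.004 0.009] cur [ 0.4701 -0.0733  0.1458] yaw 0.216 F [1.1 0.3 0.1] t 6.72
```

View pics/d.png

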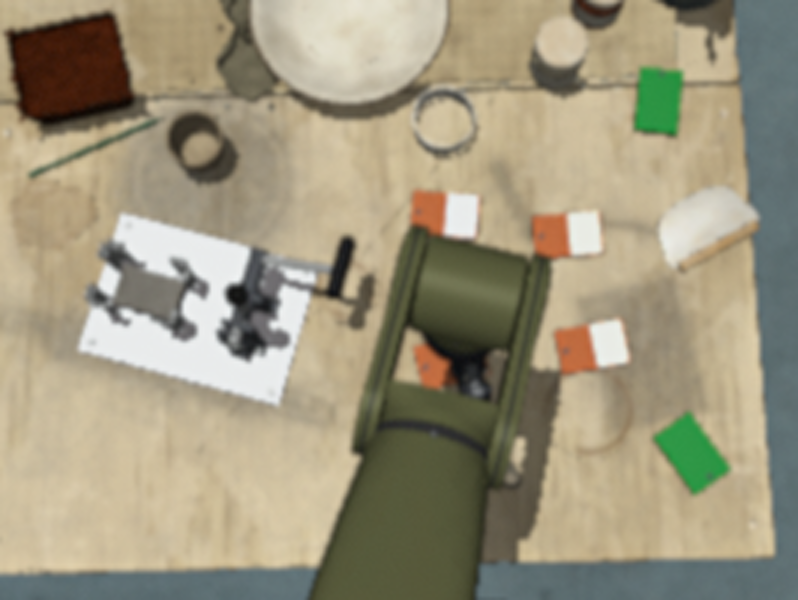

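Call:
servo_tool([
  [[-0.009, -0.011, -0.13], [0, 0, 0.009]],
  [[-0.009, -0.011, -0.26], [0, 0, 0.009]],
  [[-0.009, -0.011, -0.386], [0, 0, 0.009]],
  [[-0.009, -0.011, -0.44], [0, 0, 0.009]],
  [[-0.009, -0.011, -0.46], [0, 0, 0.009]],
  [[-0.009, -0.011, -0.475], [0, 0, 0.009]],
  [[-0.009, -0.011, -0.475], [0, 0, 0.009]],
], grip=0.78, newtons=40)

```text
time_s: 7.3
ee_pos: [0.4675, -0.0768, 0.0024]
eef_rot: [0.001, 0.624, 0.781, 0.001]
contact_force: [-0.0, -0.7, 0.3]
opening: 0.777
gripper_force: 0.0
```

```bash
python3 - <<'E'
from h import *
go(.4675,-.0767,.0,.223)
p=viewer.camera("scene")
cv2.imwrite("pics/e.png",cv2.resize(p["image"][200:280,300:410],(770,560),interpolation=2))
E
```

```text
shift [-0.     0.    -0.008] turn [ 0.001  0.003 -0.   ] cur [ 0.4675 -0.0768  0.0024] yaw 0.223 F [-0.  -0.7  0.3] t 7.3
```

View pics/e.png

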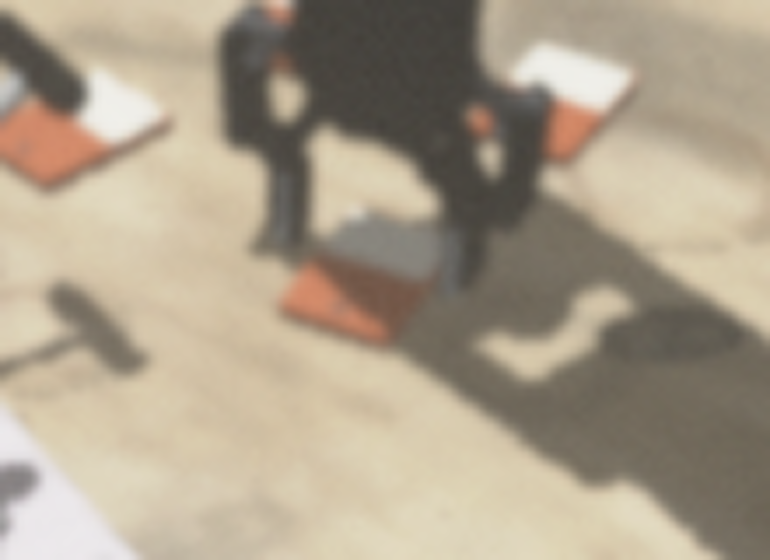

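Call:
servo_tool([
  [[0, 0, -0.007], [0, 0, 0]],
  [[0, 0, -0.014], [0, 0, 0]],
  [[0, 0, -0.02], [0, 0, 0]],
])

```text
time_s: 7.6
ee_pos: [0.4667, -0.077, -0.004]
eef_rot: [0.001, 0.624, 0.781, 0.0]
contact_force: [0.2, -0.6, -0.1]
opening: 0.78
gripper_force: 0.0
```

Call:
servo_tool([
  [[0, 0, 0], [0, 0, 0]],
  [[0, 0, 0], [0, 0, 0]],
  [[0, 0, 0], [0, 0, 0]],
  [[0, 0, 0], [0, 0, 0]],
  [[0, 0, 0], [0, 0, 0]],
], grip=0.5, newtons=40)

```text
time_s: 8.02
ee_pos: [0.4676, -0.0773, -0.0027]
eef_rot: [0.002, 0.624, 0.781, 0.001]
contact_force: [-0.7, 0.3, 11.0]
opening: 0.572
gripper_force: 47.1
```

Call:
servo_tool([
  [[0, 0, 0.13], [0, 0, 0]],
  [[0, 0, 0.26], [0, 0, 0]],
  [[0, 0, 0.39], [0, 0, 0]],
  [[0, 0, 0.52], [0, 0, -0.1]],
  [[0.02, 0.08, 0.65], [0, 0, -0.2]],
  [[0.05, 0.18, 0.75], [0, 0, -0.3]],
  [[0.08, 0.3, 0.8], [0, 0, -0.4]],
  [[0.11, 0.42, 0.85], [0, 0, -0.5]],
  [[0.14, 0.54, 0.88], [0, 0, -0.6]],
  [[0.17, 0.66, 0.9], [0, 0, -0.654]],
], newtons=60)

```text
time_s: 8.85
ee_pos: [0.5173, 0.1232, 0.2673]
eef_rot: [0.001, 0.803, 0.596, 0.002]
contact_force: [0.7, -0.4, -0.1]
opening: 0.565
gripper_force: 63.9
```

Call:
servo_tool([
  [[0.04, 0.12, 0], [0, 0, 0]],
  [[0.08, 0.24, 0], [0, 0, 0]],
  [[0.1, 0.36, 0], [0, 0, 0]],
  [[0.1, 0.44, 0], [0, 0, 0]],
  [[0.1, 0.44, -0.1], [0, 0, 0]],
  [[0.1, 0.44, -0.2], [0, 0, 0]],
  [[0.1, 0.44, -0.35], [0, 0, 0]],
  [[0.1, 0.44, -0.48], [0, 0, 0]],
  [[0.1, 0.44, -0.48], [0, 0, 0]],
])

```text
time_s: 9.6
ee_pos: [0.5401, 0.251, 0.1106]
eef_rot: [-0.003, 0.802, 0.597, -0.009]
contact_force: [-2.0, -0.7, -2.5]
opening: 0.558
gripper_force: 63.8
```

```bash
python3 - <<'E'
from h import *
print(get_state()["opening"],get_state()["gripper_force"])
go(.5487,.2530,.035,-.291)
p=viewer.camera("scene")
cv2.imwrite("pics/f.png",cv2.resize(p["image"][200:320,190:340],(750,600),interpolation=2))
E
```

```text
0.5583101078561553 63.84138107299805
shift [ 0.029  0.007 -0.252] turn [ 0.008 -0.021  0.   ] cur [0.5401 0.251  0.1106] yaw -0.291 F [-2.  -0.7 -2.5] t 9.6
```

View pics/f.png

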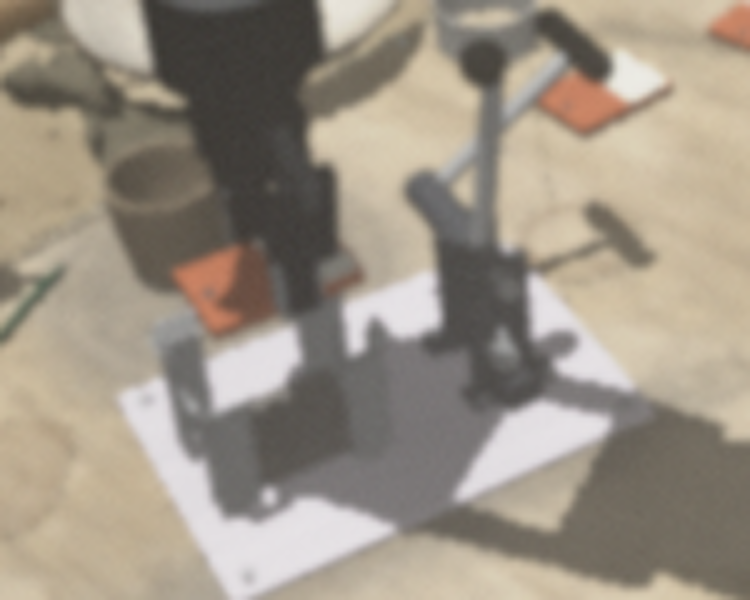

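Call:
servo_tool([
  [[0.029, 0.007, 0], [0.008, -0.021, 0]],
  [[0.029, 0.007, 0], [0.008, -0.021, 0]],
  [[0.029, 0.007, -0.06], [0.008, -0.021, 0]],
  [[0.029, 0.007, -0.1], [0.008, -0.021, 0]],
])

```text
time_s: 9.98
ee_pos: [0.5584, 0.2563, 0.0951]
eef_rot: [0.004, 0.802, 0.597, 0.012]
contact_force: [-0.1, -0.1, -1.5]
opening: 0.566
gripper_force: 63.9
```

```bash
python3 - <<'E'
from h import *
go(.5487,.2530,.022,-.291)
E
```

```text
shift [-0.032 -0.011 -0.244] turn [-0.011  0.031  0.001] cur [0.5584 0.2563 0.0951] yaw -0.292 F [-0.1 -0.1 -1.5] t 9.98
```

Call:
servo_tool([
  [[0, 0, 0], [0, 0, 0]],
  [[0, 0, 0], [0, 0, 0]],
  [[0, 0, 0], [0, 0, 0]],
  [[0, 0, 0], [0, 0, 0]],
])

```text
time_s: 10.32
ee_pos: [0.5562, 0.2556, 0.0924]
eef_rot: [0.003, 0.802, 0.597, 0.01]
contact_force: [0.1, 0.0, -0.6]
opening: 0.562
gripper_force: 63.9
```

```bash
python3 - <<'E'
from h import *
go(.5487,.2530,.022,-.291)
E
```

```text
shift [-0.025 -0.009 -0.235] turn [-0.009  0.024  0.001] cur [0.5562 0.2556 0.0924] yaw -0.291 F [ 0.1  0.  -0.6] t 10.32
```

Call:
servo_tool([
  [[-0.025, -0.009, 0], [-0.009, 0.024, 0]],
  [[-0.025, -0.009, 0], [-0.009, 0.024, 0]],
  [[-0.025, -0.009, -0.06], [-0.009, 0.024, 0]],
  [[-0.025, -0.009, -0.12], [-0.009, 0.024, 0]],
  [[-0.025, -0.009, -0.17], [-0.009, 0.024, 0]],
  [[-0.025, -0.009, -0.21], [-0.009, 0.024, 0]],
  [[-0.025, -0.009, -0.235], [-0.009, 0.024, 0]],
  [[-0.025, -0.009, -0.235], [-0.009, 0.024, 0]],
  [[-0.025, -0.009, -0.235], [-0.009, 0.024, 0]],
])

```text
time_s: 11.07
ee_pos: [0.5482, 0.2528, 0.0207]
eef_rot: [-0.0, 0.802, 0.597, -0.001]
contact_force: [-0.5, -0.5, -1.0]
opening: 0.564
gripper_force: 64.7
```

```bash
python3 - <<'E'
from h import *
go(.5487,.2530,.021,-.291)
p=viewer.camera("scene")
cv2.imwrite("pics/g.png",cv2.resize(p["image"][200:320,190:340],(750,600),interpolation=2))
E
```

```text
shift [0.002 0.001 0.001] turn [ 0.001 -0.002  0.001] cur [0.5482 0.2528 0.0207] yaw -0.291 F [-0.5 -0.5 -1. ] t 11.07
```

View pics/g.png

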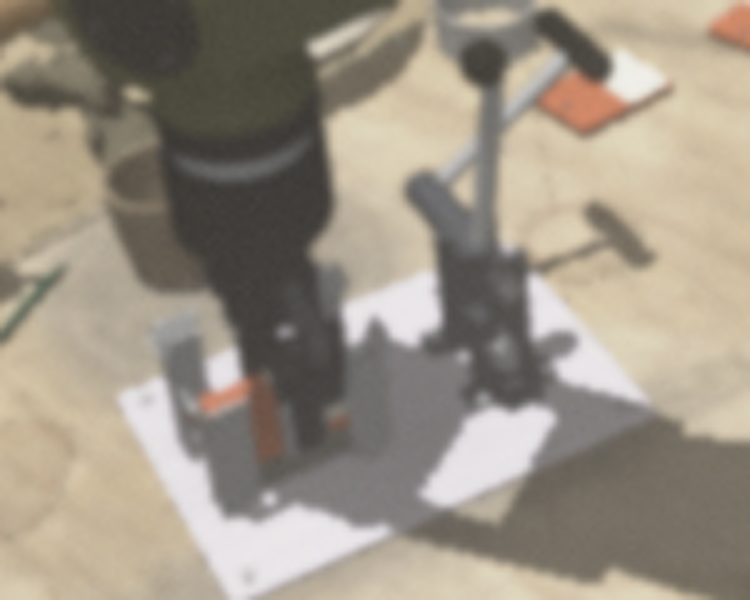

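Call:
servo_tool([
  [[0, 0, 0], [0, 0, 0]],
  [[0, 0, 0], [0, 0, 0]],
  [[0, 0, 0], [0, 0, 0]],
  [[0, 0, 0.05], [0, 0, 0]],
  [[0, 0, 0.15], [0, 0, 0]],
  [[0, 0, 0.28], [0, 0, 0]],
  [[0, 0, 0.41], [0, 0, 0]],
  [[0, 0, 0.54], [0, 0, 0]],
  [[0, 0, 0.67], [0, 0, 0]],
  [[0, 0, 0.8], [0, 0, 0]],
], grip=0.78)

```text
time_s: 11.95
ee_pos: [0.5475, 0.2525, 0.2627]
eef_rot: [-0.0, 0.802, 0.597, -0.001]
contact_force: [0.1, -0.2, 0.6]
opening: 0.781
gripper_force: 0.0
```

Call:
servo_tool([
  [[0.06, -0.12, 0], [0, 0, 0]],
  [[0.12, -0.24, 0], [0, 0, 0.05]],
  [[0.18, -0.37, 0], [0, 0, 0.1]],
  [[0.24, -0.5, 0], [0, 0, 0.15]],
  [[0.27, -0.62, 0], [0, 0, 0.22]],
  [[0.27, -0.74, 0], [0, 0, 0.22]],
  [[0.27, -0.87, 0], [0, 0, 0.22]],
  [[0.27, -1, 0], [0, 0, 0.22]],
  [[0.27, -1, 0], [0, 0, 0.22]],
])

```text
time_s: 12.7
ee_pos: [0.6286, -0.0536, 0.2605]
eef_rot: [0.001, 0.75, 0.662, -0.002]
contact_force: [-0.4, 1.0, 0.2]
opening: 0.777
gripper_force: 0.0
```

```bash
python3 - <<'E'
from h import *
go(.6305,-.0748,.1,-.115)
p=viewer.camera("top");tiles(p,.02)
cv2.imwrite("pics/i.png",np.hstack([cv2.resize(p["image"][170:250,210:310],(500,400),interpolation=2)]))
E
```

```text
shift [ 0.006 -0.071 -0.535] turn [ 0.005 -0.003  0.013] cur [ 0.6286 -0.0536  0.2605] yaw -0.125 F [-0.4  1.   0.2] t 12.7
tile [ 0.4763 -0.2262  0.1575 49.7756 74.7061] conf 0.63
tile [ 0.5503  0.2562 -0.302  48.3735 76.8337] conf 0.54
```

View pics/i.png

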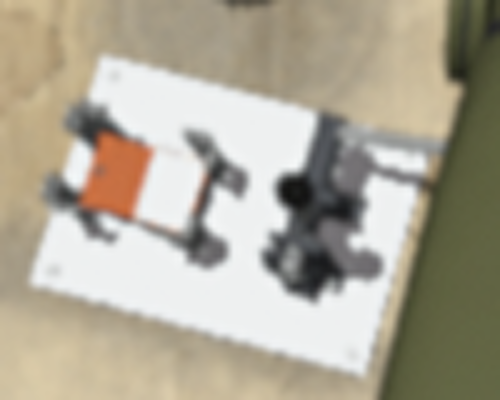

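Call:
servo_tool([
  [[0.006, -0.08, -0.1], [0, 0, 0.013]],
  [[0.006, -0.08, -0.23], [0, 0, 0.013]],
  [[0.006, -0.08, -0.36], [0, 0, 0.013]],
  [[0.006, -0.08, -0.49], [0, 0, 0.013]],
  [[0.006, -0.08, -0.62], [0, 0, 0.013]],
  [[0.006, -0.08, -0.7], [0, 0, 0.013]],
  [[0.006, -0.08, -0.7], [0, 0, 0.013]],
  [[0.006, -0.08, -0.7], [0, 0, 0.013]],
])

```text
time_s: 13.47
ee_pos: [0.6296, -0.0697, 0.0491]
eef_rot: [-0.002, 0.744, 0.668, -0.002]
contact_force: [0.3, -0.4, 1.1]
opening: 0.776
gripper_force: 0.0
```

```bash
python3 - <<'E'
from h import *
go(.6303,-.0745,-.002,-.115)
s=viewer.camera("scene");p=viewer.camera("top")
tiles(s)
tiles(p)
E
```

```text
shift [ 0.002 -0.016 -0.17 ] turn [ 0.    -0.007 -0.011] cur [ 0.6296 -0.0697  0.0491] yaw -0.107 F [ 0.3 -0.4  1.1] t 13.47
tile [ 0.5625  0.2384 -0.2985 61.2005 70.0916] conf 0.87
tile [ 0.4721 -0.217   0.2307 51.3474 87.5689] conf 0.56
tile [ 5.97200e-01 -1.99400e-01  3.45000e-02  5.39014e+01  8.27431e+01] conf 0.54
tile [ 6.23200e-01 -6.43000e-02 -1.29500e-01  5.50753e+01  8.58651e+01] conf 0.48
tile [ 0.478  -0.2272  0.1625 49.269  75.2759] conf 0.88
tile [ 0.5541  0.2572 -0.2712 49.1185 75.3991] conf 0.79
tile [ 6.03600e-01 -2.06000e-01  5.35000e-02  5.07988e+01  7.93156e+01] conf 0.72
```

Call:
servo_tool([
  [[0.002, -0.016, -0.06], [0, 0, -0.011]],
  [[0.002, -0.016, -0.12], [0, 0, -0.011]],
  [[0.002, -0.016, -0.16], [0, 0, -0.011]],
  [[0.002, -0.016, -0.17], [0, 0, -0.011]],
  [[0.002, -0.016, -0.17], [0, 0, -0.011]],
  [[0.002, -0.016, -0.17], [0, 0, -0.011]],
])

```text
time_s: 14.17
ee_pos: [0.632, -0.0762, 0.0005]
eef_rot: [0.0, 0.747, 0.665, -0.001]
contact_force: [0.3, -0.4, -0.1]
opening: 0.783
gripper_force: 0.0
```

Call:
servo_tool([
  [[0, 0, 0], [0, 0, 0]],
  [[0, 0, 0], [0, 0, 0]],
  [[0, 0, 0], [0, 0, 0]],
  [[0, 0, 0], [0, 0, 0]],
  [[0, 0, 0], [0, 0, 0]],
], grip=0.5, newtons=60)

```text
time_s: 14.58
ee_pos: [0.6328, -0.0764, 0.0014]
eef_rot: [0.001, 0.747, 0.665, -0.0]
contact_force: [-0.6, 0.7, 5.5]
opening: 0.552
gripper_force: 62.4
```

Call:
servo_tool([
  [[0, 0, 0.06], [0, 0, 0]],
  [[0, 0, 0.16], [0, 0, 0]],
  [[0, 0, 0.29], [0, 0, 0]],
  [[0, 0, 0.42], [0, 0, 0]],
  [[-0.02, 0.05, 0.55], [0, 0, -0.05]],
  [[-0.05, 0.12, 0.66], [0, 0, -0.1]],
  [[-0.08, 0.2, 0.76], [0, 0, -0.15]],
  [[-0.1, 0.3, 0.84], [0, 0, -0.2]],
  [[-0.13, 0.41, 0.88], [0, 0, -0.224]],
  [[-0.16, 0.53, 0.9], [0, 0, -0.224]],
])

```text
time_s: 15.42
ee_pos: [0.5837, 0.0837, 0.273]
eef_rot: [0.001, 0.803, 0.596, 0.001]
contact_force: [1.0, 0.1, -0.6]
opening: 0.558
gripper_force: 61.9
```

Call:
servo_tool([
  [[-0.03, 0.11, 0], [0, 0, 0]],
  [[-0.06, 0.23, 0], [0, 0, 0]],
  [[-0.09, 0.35, 0], [0, 0, 0]],
  [[-0.12, 0.47, 0], [0, 0, 0]],
  [[-0.12, 0.567, 0], [0, 0, 0]],
  [[-0.12, 0.567, -0.1], [0, 0, 0]],
  [[-0.12, 0.567, -0.22], [0, 0, 0]],
  [[-0.12, 0.567, -0.35], [0, 0, 0]],
  [[-0.12, 0.567, -0.48], [0, 0, 0]],
  [[-0.12, 0.567, -0.52], [0, 0, 0]],
])

```text
time_s: 16.25
ee_pos: [0.5426, 0.2515, 0.1059]
eef_rot: [-0.002, 0.803, 0.596, -0.007]
contact_force: [-1.4, 0.4, -2.8]
opening: 0.56
gripper_force: 63.8
```

Call:
servo_tool([
  [[0, 0, 0], [0, 0, 0]],
  [[0, 0, 0], [0, 0, 0]],
  [[0, 0, 0], [0, 0, 0]],
  [[0, 0, 0], [0, 0, 0]],
  [[0, 0, 0], [0, 0, 0]],
  [[0, 0, 0], [0, 0, 0]],
])

```text
time_s: 16.75
ee_pos: [0.5484, 0.2533, 0.1156]
eef_rot: [0.0, 0.803, 0.596, 0.0]
contact_force: [0.0, -0.5, -1.4]
opening: 0.557
gripper_force: 63.8
```

```bash
python3 - <<'E'
from h import *
print(get_state()["opening"])
go(.5484,.2522,.034,-.291)
E
```

```text
0.5569159486000494
shift [ 0.    -0.004 -0.272] turn [-0.     0.001  0.003] cur [0.5484 0.2533 0.1156] yaw -0.293 F [ 0.  -0.5 -1.4] t 16.75
```

Call:
servo_tool([
  [[0, -0.004, -0.06], [0, 0, 0]],
  [[0, -0.004, -0.12], [0, 0, 0]],
  [[0, -0.004, -0.18], [0, 0, 0]],
  [[0, -0.004, -0.23], [0, 0, 0]],
  [[0, -0.004, -0.26], [0, 0, 0]],
  [[0, -0.004, -0.272], [0, 0, 0]],
  [[0, -0.004, -0.272], [0, 0, 0]],
  [[0, -0.004, -0.272], [0, 0, 0]],
])

```text
time_s: 17.42
ee_pos: [0.5481, 0.252, 0.0329]
eef_rot: [-0.0, 0.803, 0.596, -0.0]
contact_force: [0.1, -0.1, -0.8]
opening: 0.558
gripper_force: 63.8
```

Call:
servo_tool([
  [[0, 0, 0], [0, 0, 0]],
  [[0, 0, 0], [0, 0, 0]],
  [[0, 0, 0], [0, 0, 0]],
  [[0, 0, 0.05], [0, 0, 0]],
  [[0, 0, 0.15], [0, 0, 0]],
  [[0, 0, 0.28], [0, 0, 0]],
  [[0, 0, 0.41], [0, 0, 0]],
  [[0, 0, 0.54], [0, 0, 0]],
  [[0, 0, 0.67], [0, 0, 0]],
  [[0, 0, 0.77], [0, 0, 0]],
], grip=0.78)

```text
time_s: 18.25
ee_pos: [0.5479, 0.252, 0.2672]
eef_rot: [0.0, 0.803, 0.596, 0.001]
contact_force: [0.8, 0.1, 1.0]
opening: 0.777
gripper_force: 0.0
```

Call:
servo_tool([
  [[0.02, -0.12, 0], [0, 0, 0]],
  [[0.04, -0.24, 0], [0, 0, 0.05]],
  [[0.06, -0.37, 0], [0, 0, 0.1]],
  [[0.08, -0.5, 0], [0, 0, 0.15]],
  [[0.1, -0.63, 0], [0, 0, 0.22]],
  [[0.12, -0.76, 0], [0, 0, 0.3]],
  [[0.14, -0.88, 0], [0, 0, 0.35]],
  [[0.16, -1, 0], [0, 0, 0.4]],
  [[0.16, -1, 0], [0, 0, 0.43]],
])

```text
time_s: 19.0
ee_pos: [0.5957, -0.0539, 0.2629]
eef_rot: [0.001, 0.693, 0.721, -0.002]
contact_force: [-0.7, 0.2, -0.5]
opening: 0.779
gripper_force: 0.0
```

```bash
python3 - <<'E'
from h import *
go(.603,-.2075,.05,.048)
p=viewer.camera("top");tiles(p);tiles(p,.04)
cv2.imwrite("pics/j.png",cv2.resize(p["image"][170:290,210:430],(792,432),interpolation=2))
E
```

```text
shift [ 0.024 -0.512 -0.71 ] turn [ 0.005 -0.002  0.01 ] cur [ 0.5957 -0.0539  0.2629] yaw 0.041 F [-0.7  0.2 -0.5] t 19.0
tile [ 0.4787 -0.2284  0.157  50.1832 76.2518] conf 0.83
tile [ 6.02400e-01 -2.07800e-01 -2.49000e-02  5.07761e+01  7.31002e+01] conf 0.77
tile [ 0.555   0.2594 -0.3044 51.0206 78.4401] conf 0.68
tile [ 0.4746 -0.2239  0.157  49.0757 74.5689] conf 0.83
tile [ 5.95500e-01 -2.03800e-01 -2.49000e-02  4.96555e+01  7.14869e+01] conf 0.77
tile [ 0.5492  0.2531 -0.3044 49.8946 76.7091] conf 0.68
```

View pics/j.png

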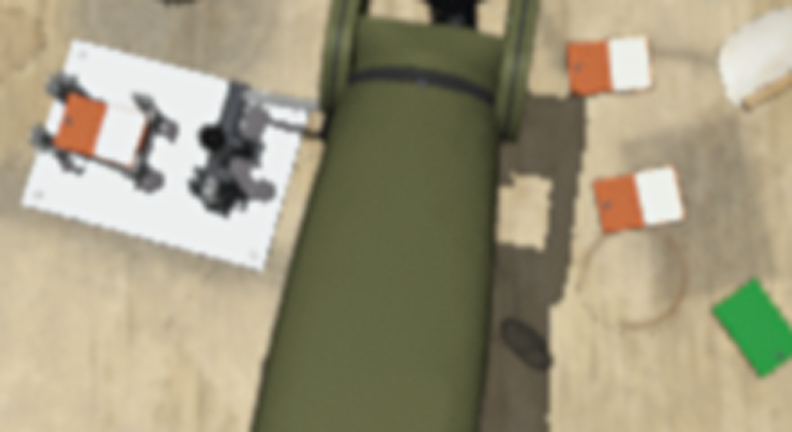

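Call:
servo_tool([
  [[0.02, -0.13, -0.02], [0, 0, 0.01]],
  [[0.02, -0.26, -0.08], [0, 0, 0.01]],
  [[0.024, -0.39, -0.18], [0, 0, 0.01]],
  [[0.024, -0.5, -0.26], [0, 0, 0.01]],
  [[0.024, -0.505, -0.38], [0, 0, 0.01]],
  [[0.024, -0.505, -0.5], [0, 0, 0.01]],
  [[0.024, -0.505, -0.62], [0, 0, 0.01]],
  [[0.024, -0.505, -0.71], [0, 0, 0.01]],
  [[0.024, -0.505, -0.71], [0, 0, 0.01]],
  [[0.024, -0.505, -0.71], [0, 0, 0.01]],
])

```text
time_s: 19.98
ee_pos: [0.6015, -0.1978, 0.0483]
eef_rot: [-0.002, 0.688, 0.726, -0.002]
contact_force: [1.4, 0.9, 0.7]
opening: 0.78
gripper_force: 0.0
```

Call:
servo_tool([
  [[0, 0, 0], [0, 0, 0]],
  [[0, 0, 0], [0, 0, 0]],
])

```text
time_s: 20.15
ee_pos: [0.6048, -0.1999, 0.0533]
eef_rot: [0.002, 0.688, 0.726, -0.0]
contact_force: [-1.1, 0.1, 0.1]
opening: 0.782
gripper_force: 0.0
```

```bash
python3 - <<'E'
from h import *
go(.603,-.2078,-.0025,.048)
E
```

```text
shift [-0.006 -0.026 -0.186] turn [ 0.005  0.004 -0.007] cur [ 0.6048 -0.1999  0.0533] yaw 0.054 F [-1.1  0.1  0.1] t 20.15
```

Call:
servo_tool([
  [[-0.006, -0.026, -0.06], [0, 0, -0.007]],
  [[-0.006, -0.026, -0.12], [0, 0, -0.007]],
  [[-0.006, -0.026, -0.17], [0, 0, -0.007]],
  [[-0.006, -0.026, -0.182], [0, 0, -0.007]],
  [[-0.006, -0.026, -0.182], [0, 0, -0.007]],
  [[-0.006, -0.026, -0.182], [0, 0, -0.007]],
  [[-0.006, -0.026, -0.182], [0, 0, -0.007]],
])

```text
time_s: 20.73
ee_pos: [0.6017, -0.2079, -0.0033]
eef_rot: [0.001, 0.69, 0.724, -0.001]
contact_force: [-0.8, -0.4, 0.3]
opening: 0.777
gripper_force: 0.0
```

Call:
servo_tool([
  [[0, 0, 0], [0, 0, 0]],
  [[0, 0, 0], [0, 0, 0]],
  [[0, 0, 0], [0, 0, 0]],
  [[0, 0, 0], [0, 0, 0]],
  [[0, 0, 0], [0, 0, 0]],
], grip=0.5, newtons=60)

```text
time_s: 21.15
ee_pos: [0.6023, -0.2082, -0.0025]
eef_rot: [0.002, 0.69, 0.724, -0.001]
contact_force: [0.2, 1.4, 5.6]
opening: 0.564
gripper_force: 65.7
```

Call:
servo_tool([
  [[0, 0, 0.06], [0, 0, 0]],
  [[0, 0, 0.16], [0, 0, 0]],
  [[0, 0, 0.29], [0, 0, 0]],
  [[0, 0.03, 0.42], [0, 0, 0]],
  [[-0.02, 0.1, 0.53], [0, 0, -0.1]],
  [[-0.03, 0.18, 0.64], [0, 0, -0.2]],
  [[-0.04, 0.27, 0.74], [0, 0, -0.3]],
  [[-0.05, 0.36, 0.83], [0, 0, -0.4]],
  [[-0.06, 0.47, 0.89], [0, 0, -0.432]],
  [[-0.08, 0.6, 0.9], [0, 0, -0.432]],
])

```text
time_s: 21.98
ee_pos: [0.5784, -0.0273, 0.2709]
eef_rot: [0.003, 0.803, 0.596, 0.002]
contact_force: [1.3, 0.4, -0.4]
opening: 0.567
gripper_force: 62.5
```

Call:
servo_tool([
  [[-0.01, 0.13, 0], [0, 0, 0]],
  [[-0.02, 0.26, 0], [0, 0, 0]],
  [[-0.04, 0.39, 0], [0, 0, 0]],
  [[-0.06, 0.52, 0], [0, 0, 0]],
  [[-0.08, 0.65, 0], [0, 0, 0]],
  [[-0.1, 0.78, 0], [0, 0, 0]],
  [[-0.1, 0.9, 0], [0, 0, 0]],
  [[-0.1, 0.937, -0.1], [0, 0, 0]],
  [[-0.1, 0.937, -0.22], [0, 0, 0]],
  [[-0.1, 0.937, -0.35], [0, 0, 0]],
])

```text
time_s: 22.82
ee_pos: [0.5473, 0.2554, 0.1611]
eef_rot: [0.0, 0.802, 0.598, 0.001]
contact_force: [1.5, 0.7, -1.1]
opening: 0.562
gripper_force: 62.4
```

Call:
servo_tool([
  [[0, 0, -0.1], [0, 0, 0]],
  [[0, 0, -0.15], [0, 0, 0]],
  [[0, 0, -0.15], [0, 0, 0]],
  [[0, 0, -0.15], [0, 0, 0]],
  [[0, 0, -0.15], [0, 0, 0]],
  [[0, 0, -0.15], [0, 0, 0]],
])

```text
time_s: 23.32
ee_pos: [0.5482, 0.254, 0.1179]
eef_rot: [0.0, 0.803, 0.597, 0.001]
contact_force: [0.1, 0.2, -0.5]
opening: 0.564
gripper_force: 62.4
```

```bash
python3 - <<'E'
from h import *
print(get_state()["opening"])
go(.5484,.2525,.039,-.291)
p=viewer.camera("top");tiles(p)
E
```

```text
0.5641271664198466
shift [ 0.001 -0.005 -0.263] turn [-0.001  0.002  0.002] cur [0.5482 0.254  0.1179] yaw -0.292 F [ 0.1  0.2 -0.5] t 23.32
tile [ 0.4789 -0.2301  0.1424 49.3582 74.927 ] conf 0.92
tile [ 5.303000e-01  1.557000e-01 -1.193000e-01  1.877741e+02  2.351028e+02] conf 0.72
```

Call:
servo_tool([
  [[0, -0.005, -0.06], [0, 0, 0]],
  [[0, -0.005, -0.12], [0, 0, 0]],
  [[0, -0.005, -0.18], [0, 0, 0]],
  [[0, -0.005, -0.23], [0, 0, 0]],
  [[0, -0.005, -0.255], [0, 0, 0]],
  [[0, -0.005, -0.263], [0, 0, 0]],
  [[0, -0.005, -0.263], [0, 0, 0]],
  [[0, -0.005, -0.263], [0, 0, 0]],
])

```text
time_s: 24.08
ee_pos: [0.5476, 0.2524, 0.0377]
eef_rot: [-0.0, 0.803, 0.597, -0.0]
contact_force: [0.4, -0.1, -0.3]
opening: 0.562
gripper_force: 62.4
```

Call:
servo_tool([
  [[0, 0, 0], [0, 0, 0]],
  [[0, 0, 0], [0, 0, 0]],
  [[0, 0, 0], [0, 0, 0]],
  [[0, 0, 0.05], [0, 0, 0]],
  [[0, 0, 0.15], [0, 0, 0]],
  [[0, 0, 0.28], [0, 0, 0]],
  [[0, 0, 0.41], [0, 0, 0]],
  [[0, 0, 0.54], [0, 0, 0]],
  [[0, 0, 0.67], [0, 0, 0]],
  [[0, 0, 0.77], [0, 0, 0]],
], grip=0.78)

```text
time_s: 24.92
ee_pos: [0.5472, 0.2523, 0.2717]
eef_rot: [0.0, 0.802, 0.597, 0.001]
contact_force: [0.2, -0.0, 0.1]
opening: 0.777
gripper_force: 0.0
```

Call:
servo_tool([
  [[-0.02, -0.12, 0], [0, 0, 0]],
  [[-0.04, -0.24, 0], [0, 0, 0.05]],
  [[-0.06, -0.37, 0], [0, 0, 0.1]],
  [[-0.08, -0.5, 0], [0, 0, 0.2]],
  [[-0.1, -0.63, 0], [0, 0, 0.3]],
  [[-0.12, -0.76, 0], [0, 0, 0.4]],
  [[-0.14, -0.88, 0], [0, 0, 0.5]],
  [[-0.16, -1, 0], [0, 0, 0.568]],
  [[-0.16, -1, 0], [0, 0, 0.568]],
])

```text
time_s: 25.67
ee_pos: [0.4977, -0.0529, 0.2676]
eef_rot: [0.001, 0.652, 0.758, -0.002]
contact_force: [-0.2, -0.3, -0.5]
opening: 0.781
gripper_force: 0.0
```

```bash
python3 - <<'E'
from h import *
go(.479,-.2285,.05,.15)
p=viewer.camera("top");tiles(p);tiles(p,.049)
E
```

```text
shift [-0.062 -0.585 -0.725] turn [ 0.005 -0.002  0.001] cur [ 0.4977 -0.0529  0.2676] yaw 0.149 F [-0.2 -0.3 -0.5] t 25.67
tile [ 0.4776 -0.2286  0.1191 51.7154 77.0521] conf 0.88
tile [ 0.5553  0.261  -0.3041 51.5679 77.4081] conf 0.7
tile [ 0.4724 -0.2228  0.1191 50.2427 74.8579] conf 0.88
tile [ 0.5478  0.2529 -0.3041 50.0994 75.2038] conf 0.7
```

Call:
servo_tool([
  [[-0.02, -0.13, -0.02], [0, 0, 0]],
  [[-0.03, -0.26, -0.08], [0, 0, 0]],
  [[-0.05, -0.38, -0.16], [0, 0, 0]],
  [[-0.062, -0.5, -0.24], [0, 0, 0]],
  [[-0.062, -0.58, -0.34], [0, 0, 0]],
  [[-0.062, -0.58, -0.46], [0, 0, 0]],
  [[-0.062, -0.58, -0.58], [0, 0, 0]],
  [[-0.062, -0.58, -0.7], [0, 0, 0]],
  [[-0.062, -0.58, -0.725], [0, 0, 0]],
  [[-0.062, -0.58, -0.725], [0, 0, 0]],
])

```text
time_s: 26.65
ee_pos: [0.4783, -0.2194, 0.0466]
eef_rot: [-0.004, 0.65, 0.76, -0.002]
contact_force: [-1.1, -0.1, 0.9]
opening: 0.777
gripper_force: 0.0
```

Call:
servo_tool([
  [[0, 0, 0], [0, 0, 0]],
  [[0, 0, 0], [0, 0, 0]],
  [[0, 0, 0], [0, 0, 0]],
])

```text
time_s: 26.9
ee_pos: [0.4823, -0.2227, 0.0529]
eef_rot: [0.003, 0.65, 0.76, -0.001]
contact_force: [-0.4, -0.1, 0.6]
opening: 0.777
gripper_force: 0.0
```

```bash
python3 - <<'E'
from h import *
go(.4785,-.2285,-.0025,.15)
E
```

```text
shift [-0.013 -0.019 -0.185] turn [ 0.006  0.004 -0.006] cur [ 0.4823 -0.2227  0.0529] yaw 0.155 F [-0.4 -0.1  0.6] t 26.9
```

Call:
servo_tool([
  [[-0.013, -0.019, -0.06], [0, 0, -0.006]],
  [[-0.013, -0.019, -0.12], [0, 0, -0.006]],
  [[-0.013, -0.019, -0.17], [0, 0, -0.006]],
  [[-0.013, -0.019, -0.18], [0, 0, -0.006]],
  [[-0.013, -0.019, -0.18], [0, 0, -0.006]],
  [[-0.013, -0.019, -0.18], [0, 0, -0.006]],
  [[-0.013, -0.019, -0.18], [0, 0, -0.006]],
])

```text
time_s: 27.48
ee_pos: [0.4775, -0.2284, -0.0023]
eef_rot: [0.001, 0.652, 0.758, -0.001]
contact_force: [-0.0, -0.7, -0.3]
opening: 0.779
gripper_force: 0.0
```

Call:
servo_tool([
  [[0, 0, 0], [0, 0, 0]],
  [[0, 0, 0], [0, 0, 0]],
  [[0, 0, 0], [0, 0, 0]],
  [[0, 0, 0], [0, 0, 0]],
  [[0, 0, 0], [0, 0, 0]],
], grip=0.5, newtons=60)

```text
time_s: 27.9
ee_pos: [0.4775, -0.2284, -0.0024]
eef_rot: [0.001, 0.652, 0.758, -0.001]
contact_force: [-1.1, -0.2, 5.6]
opening: 0.563
gripper_force: 62.7
```

Call:
servo_tool([
  [[0, 0, 0.06], [0, 0, 0]],
  [[0, 0, 0.16], [0, 0, 0]],
  [[0, 0, 0.29], [0, 0, 0]],
  [[0, 0.03, 0.42], [0, 0, 0]],
  [[0.02, 0.1, 0.53], [0, 0, -0.1]],
  [[0.03, 0.18, 0.64], [0, 0, -0.2]],
  [[0.05, 0.27, 0.74], [0, 0, -0.3]],
  [[0.07, 0.36, 0.83], [0, 0, -0.4]],
  [[0.09, 0.47, 0.9], [0, 0, -0.5]],
  [[0.1, 0.6, 0.92], [0, 0, -0.562]],
])

```text
time_s: 28.73
ee_pos: [0.508, -0.0472, 0.277]
eef_rot: [0.003, 0.804, 0.595, 0.001]
contact_force: [0.6, -0.3, 0.1]
opening: 0.562
gripper_force: 62.2
```

Call:
servo_tool([
  [[0.01, 0.13, 0], [0, 0, 0]],
  [[0.03, 0.26, 0], [0, 0, 0]],
  [[0.05, 0.39, 0], [0, 0, 0]],
  [[0.08, 0.52, 0], [0, 0, 0]],
  [[0.1, 0.65, 0], [0, 0, 0]],
  [[0.13, 0.78, 0], [0, 0, 0]],
  [[0.136, 0.9, 0], [0, 0, 0]],
  [[0.136, 1, -0.1], [0, 0, 0]],
  [[0.136, 1, -0.22], [0, 0, 0]],
  [[0.136, 1, -0.35], [0, 0, 0]],
])

```text
time_s: 29.57
ee_pos: [0.5475, 0.2548, 0.1673]
eef_rot: [0.0, 0.802, 0.598, 0.001]
contact_force: [0.4, 0.0, -2.0]
opening: 0.562
gripper_force: 62.1
```

Call:
servo_tool([
  [[0, 0, -0.1], [0, 0, 0]],
  [[0, 0, -0.13], [0, 0, 0]],
  [[0, 0, -0.13], [0, 0, 0]],
  [[0, 0, -0.13], [0, 0, 0]],
  [[0, 0, -0.13], [0, 0, 0]],
  [[0, 0, -0.13], [0, 0, 0]],
])

```text
time_s: 30.07
ee_pos: [0.5489, 0.2528, 0.1312]
eef_rot: [0.0, 0.803, 0.597, 0.001]
contact_force: [0.2, -0.4, -1.2]
opening: 0.564
gripper_force: 62.1
```

```bash
python3 - <<'E'
from h import *
print(get_state()["opening"])
go(.5486,.2527,.048,-.291)
E
```

```text
0.5641956973129952
shift [-0.001 -0.    -0.277] turn [-0.001  0.004  0.002] cur [0.5489 0.2528 0.1312] yaw -0.292 F [ 0.2 -0.4 -1.2] t 30.07
```

Call:
servo_tool([
  [[0, 0, -0.06], [0, 0, 0]],
  [[0, 0, -0.12], [0, 0, 0]],
  [[0, 0, -0.18], [0, 0, 0]],
  [[0, 0, -0.23], [0, 0, 0]],
  [[0, 0, -0.265], [0, 0, 0]],
  [[0, 0, -0.277], [0, 0, 0]],
  [[0, 0, -0.277], [0, 0, 0]],
  [[0, 0, -0.277], [0, 0, 0]],
])

```text
time_s: 30.73
ee_pos: [0.5484, 0.2528, 0.0467]
eef_rot: [0.0, 0.803, 0.597, 0.0]
contact_force: [-0.4, 0.4, 2.1]
opening: 0.568
gripper_force: 62.5
```

Call:
servo_tool([
  [[0, 0, 0], [0, 0, 0]],
  [[0, 0, 0], [0, 0, 0]],
  [[0, 0, 0], [0, 0, 0]],
  [[0, 0, 0.05], [0, 0, 0]],
  [[0, 0, 0.15], [0, 0, 0]],
  [[0, 0, 0.28], [0, 0, 0]],
  [[0, 0, 0.41], [0, 0, 0]],
  [[0, 0, 0.54], [0, 0, 0]],
  [[0, 0, 0.67], [0, 0, 0]],
  [[0, 0, 0.77], [0, 0, 0]],
], grip=0.78)

```text
time_s: 31.57
ee_pos: [0.5475, 0.2526, 0.28]
eef_rot: [0.0, 0.802, 0.597, 0.001]
contact_force: [0.2, 0.7, 0.4]
opening: 0.778
gripper_force: 0.0
```

Call:
servo_tool([
  [[-0.02, -0.12, 0], [0, 0, 0]],
  [[-0.04, -0.24, 0], [0, 0, 0]],
  [[-0.05, -0.37, 0], [0, 0, 0]],
  [[-0.05, -0.5, 0], [0, 0, 0]],
  [[-0.05, -0.63, 0], [0, 0, 0]],
  [[-0.05, -0.76, 0], [0, 0, 0]],
  [[-0.05, -0.88, 0], [0, 0, 0]],
  [[-0.05, -0.9, 0], [0, 0, 0]],
  [[-0.05, -0.9, 0], [0, 0, 0]],
], grip=0)

```text
time_s: 32.32
ee_pos: [0.5318, -0.0197, 0.2758]
eef_rot: [-0.0, 0.804, 0.595, -0.001]
contact_force: [0.2, 0.6, -0.9]
opening: -0.0
gripper_force: 0.0
```

```bash
python3 - <<'E'
from h import *
p=viewer.camera("top");tiles(p,.058);s=viewer.camera("scene")
ex=np.array([.958,-.287]);ey=np.array([.287,.958])
for k in finder.pinpoint("handle",p)[:1]:print("handle",ray(p,k["uv"],.134))
h=np.array([.5713,.1262])-.0926*ey;print("handle model",h)
t=h-.055*ey;go(t[0],t[1],.115,-.291)
cv2.imwrite("pics/k.png",np.hstack([cv2.resize(q["image"][a:a+110,b:b+110],(400,400),interpolation=2) for q,a,b in((p,165,205),(s,200,200))]))
E
```

```text
tile [ 0.5478  0.2513 -0.243  49.4532 78.796 ] conf 0.82
handle [0.54359279 0.04085656 0.134     ]
handle model [0.5447238 0.0374892]
shift [-0.01   0.004 -0.536] turn [ 0.    -0.003 -0.001] cur [ 0.532  -0.0164  0.2757] yaw -0.291 F [-0.3  0.5  0.3] t 32.52
```

View pics/k.png

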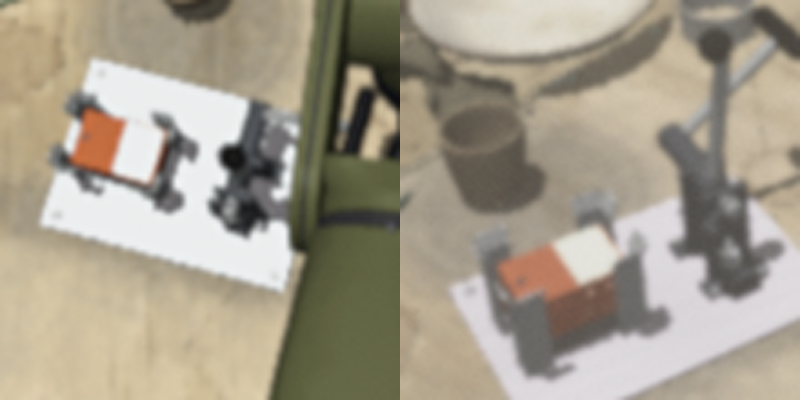

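Call:
servo_tool([
  [[-0.01, 0.004, -0.13], [0, 0, 0]],
  [[-0.01, 0.004, -0.26], [0, 0, 0]],
  [[-0.01, 0.004, -0.39], [0, 0, 0]],
  [[-0.01, 0.004, -0.5], [0, 0, 0]],
  [[-0.01, 0.004, -0.536], [0, 0, 0]],
  [[-0.01, 0.004, -0.536], [0, 0, 0]],
  [[-0.01, 0.004, -0.536], [0, 0, 0]],
  [[-0.01, 0.004, -0.536], [0, 0, 0]],
])

```text
time_s: 33.18
ee_pos: [0.531, -0.0162, 0.1179]
eef_rot: [0.001, 0.802, 0.597, 0.001]
contact_force: [0.2, 0.5, -0.2]
opening: -0.0
gripper_force: 0.0
```

Call:
servo_tool([
  [[0.017, 0.057, 0], [0, 0, 0]],
  [[0.031, 0.102, 0.01], [0, 0, 0]],
  [[0.04, 0.134, 0.05], [0, 0, 0]],
  [[0.05, 0.166, 0.093], [0, 0, 0]],
  [[0.059, 0.198, 0.117], [0, 0, 0]],
  [[0.069, 0.23, 0.137], [0, 0, 0]],
  [[0.078, 0.262, 0.153], [0, 0, 0]],
])

```text
time_s: 33.77
ee_pos: [0.5544, 0.0604, 0.1666]
eef_rot: [0.003, 0.802, 0.597, -0.001]
contact_force: [-2.6, -8.1, 6.6]
opening: -0.0
gripper_force: 4.4
```

Call:
servo_tool([
  [[0.01, 0.032, 0.01], [0, 0, 0]],
  [[0.019, 0.064, 0.018], [0, 0, 0]],
  [[0.029, 0.096, 0.025], [0, 0, 0]],
  [[0.038, 0.128, 0.03], [0, 0, 0]],
  [[0.048, 0.16, 0.03], [0, 0, 0]],
  [[0.058, 0.192, 0.03], [0, 0, 0]],
  [[0.067, 0.224, 0.03], [0, 0, 0]],
  [[0.067, 0.224, 0.03], [0, 0, 0]],
])

```text
time_s: 34.43
ee_pos: [0.5724, 0.1314, 0.1692]
eef_rot: [-0.001, 0.802, 0.597, -0.001]
contact_force: [-0.8, -0.5, -0.1]
opening: -0.001
gripper_force: 0.0
```

Call:
servo_tool([
  [[0, 0, 0], [0, 0, 0]],
  [[0, 0, 0], [0, 0, 0]],
  [[0, 0, 0], [0, 0, 0]],
  [[0, 0, 0], [0, 0, 0]],
])

```text
time_s: 34.77
ee_pos: [0.5723, 0.129, 0.1696]
eef_rot: [-0.0, 0.803, 0.596, -0.001]
contact_force: [-0.2, -0.1, -0.4]
opening: 0.002
gripper_force: 0.0
```

Snapped past; retreat up and away, then look.

Call:
servo_tool([
  [[0, -0.02, 0.1], [0, 0, 0]],
  [[0, -0.04, 0.2], [0, 0, 0]],
  [[0, -0.1, 0.3], [0, 0, 0]],
  [[0, -0.2, 0.35], [0, 0, 0]],
  [[0, -0.33, 0.35], [0, 0, 0]],
  [[0, -0.46, 0.35], [0, 0, 0]],
  [[0, -0.59, 0.35], [0, 0, 0]],
  [[0, -0.7, 0.35], [0, 0, 0]],
  [[0, -0.7, 0.35], [0, 0, 0]],
  [[0, -0.7, 0.35], [0, 0, 0]],
])

```text
time_s: 35.6
ee_pos: [0.5721, -0.0825, 0.2747]
eef_rot: [-0.001, 0.804, 0.595, -0.001]
contact_force: [-0.2, 0.0, -0.8]
opening: -0.002
gripper_force: 0.0
```

Call:
servo_tool([
  [[0, 0, 0], [0, 0, 0]],
  [[0, 0, 0], [0, 0, 0]],
  [[0, 0, 0], [0, 0, 0]],
  [[0, 0, 0], [0, 0, 0]],
  [[0, 0, 0], [0, 0, 0]],
  [[0, 0, 0], [0, 0, 0]],
])

```text
time_s: 36.1
ee_pos: [0.5725, -0.08, 0.2748]
eef_rot: [-0.0, 0.802, 0.597, -0.001]
contact_force: [0.1, 0.3, 0.4]
opening: 0.004
gripper_force: 0.0
```

```bash
python3 - <<'E'
from h import *
p=viewer.camera("top");tiles(p,.058);s=viewer.camera("scene")
cv2.imwrite("pics/l.png",np.hstack([cv2.resize(q["image"][a:a+110,b:b+110],(400,400),interpolation=2) for q,a,b in((p,165,205),(s,200,200))]))
E
```

```text
tile [ 0.5481  0.2538 -0.3037 52.4139 76.609 ] conf 0.65
```

View pics/l.png

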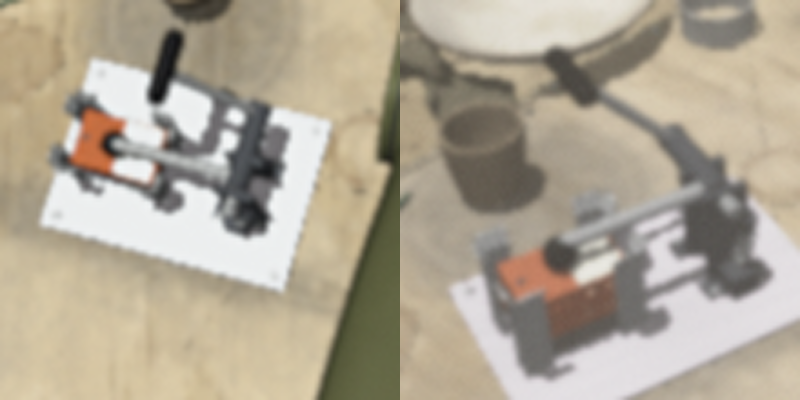

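The hold-down is shut with its pad pressing on the square pile, and the arm is clear of everything.

```bash
python3 -c "
from workcell import r
print(r.finish_job())"
```

```text
the job is handed in; nothing more can be done
None
```

The job is handed in: the hold-down was snapped open, all four tiles (the green look-alikes left alone) were piled squarely on the deck, and it was snapped shut with its pad on the pile; the pictures agree, but no verdict came back.

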